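# Shut the filter bay and take off the filler cap of the table water filter

### The job

The water filter unit on the dining table is to be refilled: first push its open filter door shut until it seats home on its catch, then loosen the filler cap on top with its grip bar and lift it off. Nobody remembers whether the cap has a normal or a reverse thread, so try it one way and, if it stops, do not force it but turn it the other way. Finish while still holding the cap in the gripper, upright and well clear above its neck, and leave the other things on the table standing as they are.

Things in the scene. Friction and masses are not known exactly. Their poses are not given: they have to be found in the camera images.
- unit: white box-shaped water filter unit fixed to the table, 170 mm deep (its x), 260 mm wide (its y), 125 mm high. Origin: centre of its underside; front faces its -x (front face at x = -85 mm), z up. The right half of the front (-y) is the filter bay with the door; the filler neck with the cap stands on the left half (+y) of its top.
- neck (a point): centre of the rim of the filler neck, a grey tube 68 mm across (bore 58 mm) standing 42 mm above the unit's top, at (-10, +62, +167) mm in the unit's frame; its axes are the unit's
- cap: grey filler cap, 0.08 to 0.17 kg: disc 72 mm across, 8 mm thick, lying on the neck rim; on it an upright grip bar (60 mm along the cap's x, 14 mm thick along y, from 8 to 40 mm above the origin); below it a hidden plug and stem 38 mm long with two lugs. Origin: on its axis at the underside of the disc; z up. At the start its x is within 0.1 rad of the unit's x. 1 to 3 mm of side play.
- cap_grip (a point): where to grip the bar, on the cap's axis 28 mm above its origin; cap's axes. Coarse bayonet thread, hand not visible, differs each time: one way (clockwise or not) the cap turns freely and is released when 1.0 to 2.0 rad from the unit's x, without rising by itself; the other way it meets a solid stop after 0.2 to 0.45 rad. Below 0.7 rad it cannot be lifted.
- door (a joint): angle of the filter door, rad: 0 is shut and seated on the catch, positive open towards the front; starts 0.35 to 0.65 open, stays where it is left. A spring roller catch resists between 0.12 and 0.05 rad (push of 3 to 8 N near the free edge) and pulls the door home below that; at 0 it meets a solid stop.
- door_hinge (a point): on the upright hinge line of the door, at mid-height of the door (61 mm above the table), at the right end (unit's -y) of the door: (-91, -120, +61) mm in the unit's frame. Axes of the door: y runs from the hinge along the door to its free edge, -x is its outer face normal, z up
- door_edge (a point): middle of the free edge on the door's outer face, 119 mm along the door from the hinge. The door is 118 mm wide, 94 mm high (from 14 to 108 mm above the table), 12 mm thick with the hinge line in mid-thickness; plain flat outer face, no projecting handle
- tumbler_a: bystander, leave alone: clear tumbler, 72 mm across, 90 mm high; origin centre of underside
- tumbler_b: bystander, leave alone: clear tumbler, 72 mm across, 90 mm high; origin centre of underside
- cider: bystander, leave alone: clear drink bottle with paper label, 72 mm across, 210 mm high; origin centre of underside
- mug: bystander, leave alone: white mug, 76 mm across, 85 mm high, handle at its +y; origin centre of underside
- bowl: bystander, leave alone: blue bowl, 120 mm across, 50 mm high; origin centre of underside
- spoon: bystander, leave alone: spoon lying flat along its x axis, 170 mm long
- jar: bystander, leave alone: amber jar, 60 mm across, 85 mm high; origin centre of underside
Not all that is in view belongs to the job. What is shaped like the cap but green is not meant.

How it is judged:
By the outcome, as a careful person would: the job done as asked, in the order asked, and still so for the second after the job is handed in, while the arm keeps its last pose, push and grip.
It also fails if it takes over 64 s, if anything falls off the work surface, if the arm or the gripper's body presses on something with over 40 N, if the wrist force passes 120 N, or if a joint passes its speed limit or range.

### The arm

A 6-joint arm with a two-finger parallel gripper is mounted at the origin on the work surface. World frame = base frame: x ahead of the robot, y to its left, z up, the work surface at z = 0. Lengths are in m, angles in rad, forces in N, time in s.
With the tool pointing down it reaches from about 0.4 to 0.825 m from the base axis. Payload 7 kg.
Tool frame: the origin (TCP) lies between the finger pads; the fingertips stand 25 mm ahead of it and the grasp point (between the pads) lies 6 mm ahead of it (arm.tip_extent is the z of the fingertips in the tool frame, in m); z points along the fingers, x is the direction in which the jaws open and shut, and the axes are right-handed (so a half turn about z gives the same grasp; the last joint's range is limited). The gripper opens to 88 mm and grips with 3 to 60 N. Pads are 19 mm wide; open, the fingers measure 130 mm over their backs; the gripper's body (78 mm by 193 mm) begins 47 mm behind the grasp point.
Start: joints at [1.513, 0.359, 0.012, 0, -1.224, -0.288], TCP at [0.229, 0.635, 0.252] pointing down, gripper open.
Joint ranges: [-3.07, 3.07], [-1.43, 2.12], [-1.02, 1.25], [-3.03, 1.67], [-3.05, -0], [-3.03, 3.03]. Speed limits (rad/s): [2.39, 2.39, 3.01, 3.14, 3.14, 3.14].

### API

Orientations are given as [roll, pitch, yaw] about the fixed x, y, z axes, in that order (R = Rz(yaw) Ry(pitch) Rx(roll)).
In Python, from station import monitor, grab_frame, job_done, arm gives the robot as it stands.
- The arm moves only by the shell command python3 -m jog 'ROWS' [FORCE]. ROWS is JSON, a list that holds one entry, the list of rows, each a list of 7 numbers: the shift along the world's x, y, z in m, then the turn, a rotation vector about the world's x, y, z in rad, then the opening, from 0 (shut) to 1 (fully open). In form: [[[dx, dy, dz, ax, ay, az, claw], ...]]. A call has 1 to 20 rows; each row shifts and turns the commanded pose from where the row before left it; what a row does not reach is not made up. A row lasts 1/8 s, in which the tool goes at most 62.5 mm and 10.7 degrees, less where a joint would pass 70% of its speed; a pose out of reach is approached as far as the arm can. A call is refused whole if a number of a shift passes 0.0625 or a number of a turn 0.188, either way. A call with a gripper value outside its range is refused whole. The fingers move at their own pace and stop on an object; FORCE is the grip in N (left out, the last holds). Time passes only in rows, so rows that do not move let the fingers close. It gives the time, the measured TCP pose, the force and the opening at its end, in the units of the state.
- monitor.get_state(): the state, without advancing time (a new reading comes with each control period).
- grab_frame(name): name is "scene" or "top" or "wrist"; returns a dict with "pixels" (384x512x3 uint8, red, green, blue), "K" (3x3 intrinsics, pixels), "view" (4x4, takes a point from world to camera coordinates); the wrist camera has in their place "hand_eye" (4x4, takes a point from camera to tool coordinates, whose origin is the TCP and whose axes are the tool frame's). Camera axes: x right, y down, z forward; pixel columns grow to the right and rows downward; lengths in m; the calibration is good to about 2 mm. A picture is of the moment at which its call begins: read the wrist's pose just before it. There is no depth.
- job_done(): hands the job in, once; it reports no verdict.
The state is a dict: "t": time; "q": joint angles; "qd": joint speeds; "joint_efforts": joint torques, N m; "eef_pos": TCP position; "ee_rot": TCP orientation; "force": force on the tool from outside, world axes, zero at the start; "moment": the same for the moment, N m; "width": finger opening in m.
Only numpy, scipy, OpenCV 4.12 (cv2) and the standard library are available. Lean on these libraries where they do the work, as an engineer would, in place of code of your own. Each camera call takes 0.05 s, during which the arm holds its last target.

## Working session

There is one attempt and no reset: what is moved stays moved. The work goes in short steps, Python scripts to look and compute and a shell command to move; the robot and the scene stay as the last step left them, time stands still between calls to the robot, and variables do not carry over. Pictures are saved under pics/ and viewed, and the job is handed in when it is done.

```bash
ls; mkdir -p pics
cat > look.py <<'E'
import cv2,sys
from station import monitor, grab_frame
def save(n,f):
    im=grab_frame(n); cv2.imwrite('pics/'+f,im['pixels'][:,:,::-1]); return im
E
python3 - <<'E'
from look import *
import numpy as np
np.set_printoptions(precision=4,suppress=True)
s=monitor.get_state();print(s)
for n in ("scene","top"):
    im=save(n,n+'0.png');print(n,im['K'],im['view'])
E
```

```text
pics
{'t': 0.0, 'q': array([ 1.5131,  0.3594,  0.011 , -0.0003, -1.2241, -0.2881]), 'qd': array([ 0.0005, -0.0006, -0.0016,  0.    , -0.0001, -0.0019]), 'joint_efforts': array([  0.0037, -58.2718,  29.305 ,   6.9972,   0.0069,  -0.0002]), 'eef_pos': array([0.2287, 0.6346, 0.2506]), 'ee_rot': array([-3.1414, -0.0016, -1.9167]), 'force': array([0.2797, 0.762 , 0.3418]), 'moment': array([-0.085 ,  0.0056,  0.0203]), 'width': 0.0877573951302438}
scene [[362.9839   0.     256.1432]
 [  0.     362.9839 193.1661]
 [  0.       0.       1.    ]] [[ 0.8854  0.4645 -0.0207 -0.5266]
 [ 0.2669 -0.5443 -0.7953 -0.0443]
 [-0.3807  0.6986 -0.6058  1.7052]
 [ 0.      0.      0.      1.    ]]
top [[374.5789   0.     259.18  ]
 [  0.     374.5789 191.0494]
 [  0.       0.       1.    ]] [[ 0.0123 -0.9999 -0.0004  0.0215]
 [-0.9964 -0.0123 -0.0837  0.5766]
 [ 0.0836  0.0014 -0.9965  1.4129]
 [ 0.      0.      0.      1.    ]]
```

View pics/scene0.png

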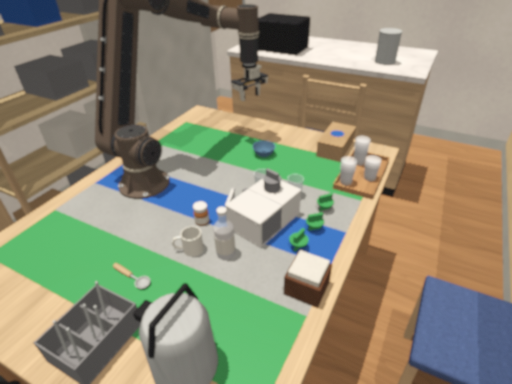

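View pics/top0.png

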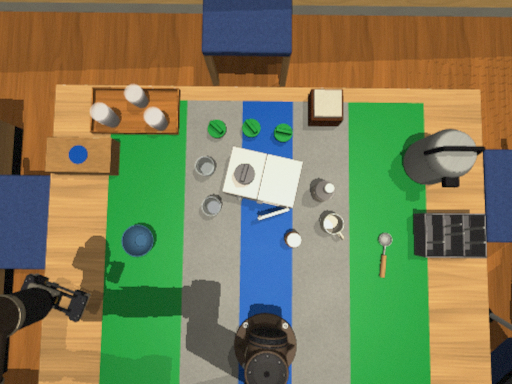

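The unit is near (262,178) in the top view, with its front facing the robot. The door is open near (272,212) and the cap is at (244,174). I'll zoom in.

Run:
```python
import cv2
a=cv2.imread('pics/top0.png')[135:260,190:350]; cv2.imwrite('pics/top0z.png',cv2.resize(a,None,fx=5,fy=4.6*5/4.6*0.92,interpolation=cv2.INTER_CUBIC)[:600])
a=cv2.imread('pics/top0.png')[140:240,195:328]; cv2.imwrite('pics/top0z.png',cv2.resize(a,None,fx=6,fy=6,interpolation=cv2.INTER_CUBIC))
a=cv2.imread('pics/scene0.png')[160:260,190:323]; cv2.imwrite('pics/sc0z.png',cv2.resize(a,None,fx=6,fy=6,interpolation=cv2.INTER_CUBIC))
```

```text
(no output)
```

View pics/top0z.png

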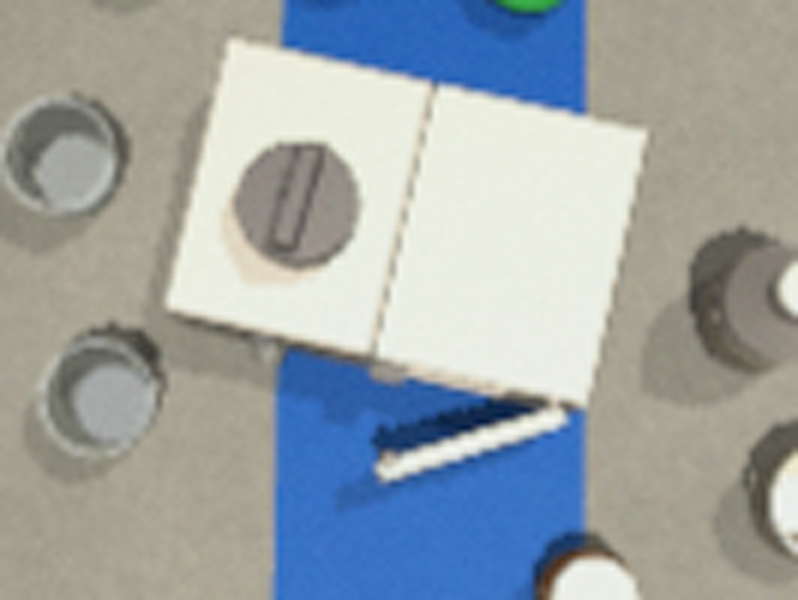

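View pics/sc0z.png

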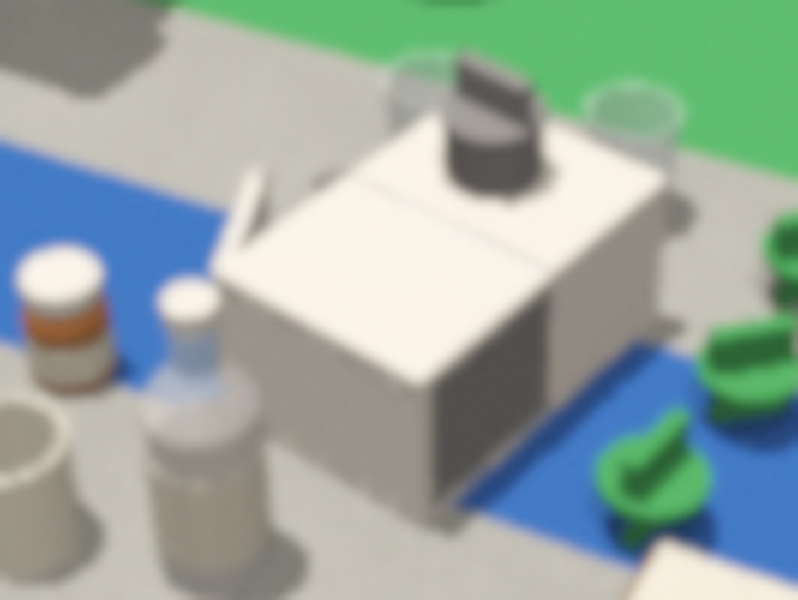

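```bash
cat > geo.py <<'E'
import numpy as np
K=np.array([[374.5789,0,259.18],[0,374.5789,191.0494],[0,0,1]])
def ray(im,px,z):
    V=im['view'];R=V[:3,:3];t=V[:3,3];c=-R.T@t
    d=R.T@np.linalg.inv(im['K'])@np.array([px[0],px[1],1.]);return c+d*(z-c[2])/d[2]
def proj(im,p):
    q=im['view'][:3,:3]@p+im['view'][:3,3];q=im['K']@q;return q[:2]/q[2]
E
python3 - <<'E'
from look import *;from geo import *
np.set_printoptions(precision=4,suppress=True)
im=grab_frame('top')
z=lambda x,y:((x+.5)/6-.5+195,(y+.5)/6-.5+140)
P=np.array([ray(im,z(*p),.125)[:2] for p in [(232,40),(647,131),(585,405),(167,308)]])
L=np.array([[.085,.13],[.085,-.13],[-.085,-.13],[-.085,.13]])
c=P.mean(0);H=L.T@(P-c);yaw=np.arctan2(H[0,1]-H[1,0],H[0,0]+H[1,1])
R=np.array([[np.cos(yaw),-np.sin(yaw)],[np.sin(yaw),np.cos(yaw)]])
print('unit',c,yaw,'res',P-(L@R.T+c))
U=lambda *a:R@np.array(a)+c
print('neck',U(-.01,.062),'hinge',U(-.091,-.12))
print('cap disc',ray(im,z(297,204),.175))
print('bar top ends',[ray(im,z(*p),.207) for p in[(313,146),(285,246)]])
# door top z=.108: outer corners
print('door free',[ray(im,z(*p),.108) for p in[(378,458),(385,482),(568,422)]])
h=U(-.091,-.12);f=ray(im,z(381,470),.108)[:2];v=R.T@(f-h);print('angle',np.arctan2(-v[0],v[1]),np.hypot(*v))
for n,p,h_ in [('ta',(66,155),.09),('tb',(101,395),.09),('jar',(595,590),.085)]:print(n,ray(im,z(*p),h_))
for n,p,h_ in [('mug',(333,222),.085),('cider',(327,188),.21)]:print(n,ray(im,p,h_))
# 'green' ray
E
```

```text
unit [0.621  0.0172] -0.2129290163060033 res [[-0.0029 -0.0024]
 [-0.0001  0.0024]
 [ 0.0017  0.0027]
 [ 0.0013 -0.0027]]
neck [0.6243 0.0799] hinge [ 0.5067 -0.0809]
cap disc [0.6234 0.0811 0.175 ]
bar top ends [array([0.6521, 0.0713, 0.207 ]), array([0.5955, 0.0861, 0.207 ])]
door free [array([0.4796, 0.0331, 0.108 ]), array([0.4653, 0.0287, 0.108 ]), array([ 0.5025, -0.0805,  0.108 ])]
angle 0.5096079700519466 0.1171944853024232
ta [0.663 0.227 0.09 ]
tb [0.516  0.2021 0.09  ]
jar [ 0.4018 -0.0993  0.085 ]
mug [ 0.4612 -0.2422  0.085 ]
cider [ 0.5737 -0.1981  0.21  ]
```

```bash
python3 -m jog '[[[0.017,-0.05,0,0,0,0.011,0],[0.017,-0.05,0,0,0,0.011,0],[0.017,-0.05,0,0,0,0.011,0],[0.017,-0.05,0,0,0,0.011,0],[0.017,-0.05,0,0,0,0.011,0],[0.017,-0.05,0,0,0,0.011,0],[0.017,-0.05,0,0,0,0.011,0],[0.017,-0.05,0,0,0,0.011,0],[0.017,-0.05,0,0,0,0.011,0],[0.017,-0.05,0,0,0,0.011,0],[0.017,-0.05,0,0,0,0.011,0],[0.017,-0.05,0,0,0,0.011,0],[0,0,0,0,0,0,0],[0,0,0,0,0,0,0]]]'
```

```text
t: 1.9
eef_pos: [0.4327, 0.0348, 0.2514]
ee_rot: [3.141, -0.0, -1.786]
force: [-0.2, 0.6, 0.2]
width: 0.0008
```

```bash
python3 -m jog '[[[0,0,-0.047,0,0,0,0],[0,0,-0.047,0,0,0,0],[-0.003,-0.002,-0.046,0,0,0,0],[0,0,0,0,0,0,0],[0,0,0,0,0,0,0]]]'
python3 - <<'E'
from look import *
a=save('top','top1.png')['pixels'][140:240,195:328,::-1]; cv2.imwrite('pics/top1z.png',cv2.resize(a,None,fx=6,fy=6,interpolation=cv2.INTER_CUBIC))
a=save('scene','sc1.png')['pixels'][140:240,190:323,::-1]; cv2.imwrite('pics/sc1z.png',cv2.resize(a,None,fx=6,fy=6,interpolation=cv2.INTER_CUBIC))
E
```

```text
t: 2.52
eef_pos: [0.4308, 0.0343, 0.113]
ee_rot: [-3.14, 0.001, -1.782]
force: [-0.4, -0.4, 0.3]
width: 0.0001
```

View pics/sc1z.png

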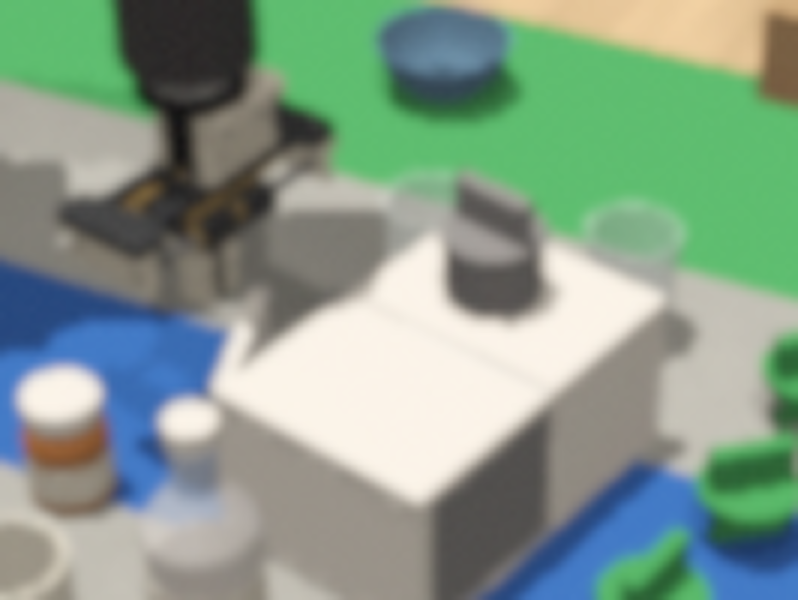

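View pics/top1z.png

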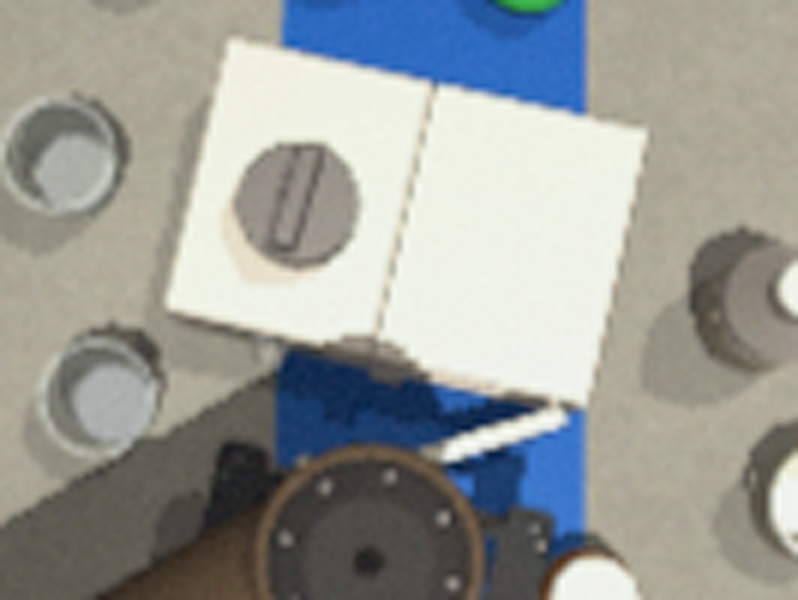

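The fingers are shut in front of the open door, at about (200,280) in the scene zoom, and the body is clear. I'll push along the unit's +x.

```bash
python3 -m jog '[[[0.0098,-0.0021,-0.005,0,0,0,0],[0.0098,-0.0021,-0.005,0,0,0,0],[0.0098,-0.0021,0,0,0,0,0],[0.0098,-0.0021,0,0,0,0,0],[0.0098,-0.0021,0,0,0,0,0],[0,0,0,0,0,0,0]]]' 10; python3 -m jog '[[[0.005,-0.001,0,0,0,0,0],[0.005,-0.001,0,0,0,0,0],[0.005,-0.001,0,0,0,0,0]]]';python3 -m jog '[[[0.003,-0.0006,0,0,0,0,0],[0.003,-0.0006,0,0,0,0,0]]]'
```

```text
t: 3.38
eef_pos: [0.4796, 0.0223, 0.1015]
ee_rot: [-3.141, -0.0, -1.785]
force: [-0.4, -0.5, 0.4]
width: 0.0003
t: 3.75
eef_pos: [0.4941, 0.0195, 0.1017]
ee_rot: [-3.141, 0.0, -1.784]
force: [0.2, 0.3, 0.3]
width: 0.0006
t: 4.0
eef_pos: [0.4995, 0.0183, 0.1014]
ee_rot: [3.141, -0.0, -1.785]
force: [-6.4, 4.3, 3.5]
width: 0.001
```

```bash
for i in 1 2; do python3 -m jog '[[[0.003,-0.0006,0,0,0,0,0]]]';done; for i in 1 ; do python3 -m jog '[[[0.002,-0.0004,0,0,0,0,0]]]';done
```

```text
t: 4.12
eef_pos: [0.5017, 0.0178, 0.1012]
ee_rot: [3.139, -0.0, -1.785]
force: [-5.0, 4.6, 2.1]
width: 0.0003
t: 4.25
eef_pos: [0.5049, 0.0173, 0.1012]
ee_rot: [3.14, -0.0, -1.785]
force: [-4.0, 2.7, -0.0]
width: 0.0007
t: 4.38
eef_pos: [0.5074, 0.0168, 0.1013]
ee_rot: [3.141, -0.0, -1.785]
force: [-1.9, 1.1, 0.8]
width: 0.0003
```

```bash
for i in 1 2 3; do python3 -m jog '[[[0.002,-0.0004,0,0,0,0,0]]]';done
```

```text
t: 4.5
eef_pos: [0.5099, 0.0162, 0.1015]
ee_rot: [3.142, -0.0, -1.785]
force: [-0.7, 0.5, -0.1]
width: 0.0006
t: 4.62
eef_pos: [0.5114, 0.0159, 0.1016]
ee_rot: [3.141, -0.0, -1.785]
force: [-10.5, 6.8, 7.9]
width: 0.0002
t: 4.75
eef_pos: [0.5114, 0.0158, 0.1015]
ee_rot: [3.137, -0.001, -1.785]
force: [-21.9, 13.3, 18.4]
width: 0.0007
```

The push met a solid stop exactly where the shut door's face should be. I'll back off and check.

```bash
python3 -m jog '[[[-0.02,0.0042,0,0,0,0,0],[-0.03,0.0064,0,0,0,0,0],[-0.03,0.0064,0.03,0,0,0,0],[0,0,0.06,0,0,0,1],[0,0,0.06,0,0,0,1],[0,0.03,0.05,0,0,0,1],[0,0.05,0,0,0,0,1],[0,0.05,0,0,0,0,1],[0,0,0,0,0,0,1]]]'
python3 - <<'E'
from look import *
a=save('top','top2.png')['pixels'][140:240,195:328,::-1]; cv2.imwrite('pics/top2z.png',cv2.resize(a,None,fx=6,fy=6,interpolation=cv2.INTER_CUBIC))
a=save('scene','sc2.png')['pixels'][140:240,190:323,::-1]; cv2.imwrite('pics/sc2z.png',cv2.resize(a,None,fx=6,fy=6,interpolation=cv2.INTER_CUBIC))
w=save('wrist','w2.png');print(monitor.get_state()['eef_pos'],w['K'],w['hand_eye'])
E
```

```text
t: 5.88
eef_pos: [0.4342, 0.165, 0.3018]
ee_rot: [-3.141, 0.001, -1.782]
force: [-1.4, -0.7, -0.4]
width: 0.0548
[0.43382667 0.16216589 0.30157881] [[289.70578168   0.         256.58093576]
 [  0.         289.70578168 196.78637708]
 [  0.           0.           1.        ]] [[ 9.99999851e-01  4.73503993e-04 -2.70759486e-04 -4.43578462e-04]
 [-3.76101515e-04  9.58094139e-01  2.86453277e-01 -7.81823303e-02]
 [ 3.95049847e-04 -2.86453133e-01  9.58094174e-01 -1.32207832e-01]
 [ 0.00000000e+00  0.00000000e+00  0.00000000e+00  1.00000000e+00]]
```

View pics/top2z.png

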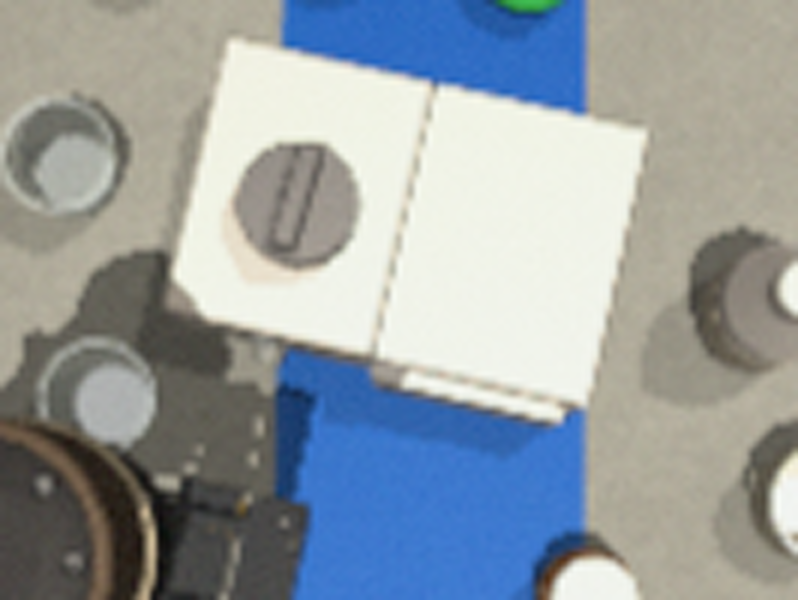

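View pics/w2.png

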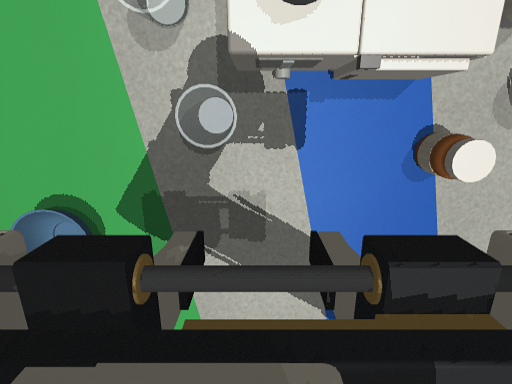

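The door is shut: its edge runs (403,382) to (560,420), parallel to the unit's front. Next I'll go above the cap.

```bash
python3 -m jog '[[[0.038,-0.0163,0,0,0,-0.01,1],[0.038,-0.0163,0,0,0,-0.01,1],[0.038,-0.0163,0,0,0,-0.01,1],[0.038,-0.0163,0,0,0,-0.01,1],[0.038,-0.0163,0,0,0,0,1],[0,0,0,0,0,0,1],[0,0,0,0,0,0,1]]]'
python3 - <<'E'
from look import *
s=monitor.get_state()
w=save('wrist','w3.png');print(s['eef_pos'],s['ee_rot'],s['q'],s['width'],s['force'],s['moment'])
E
```

```text
t: 6.9
eef_pos: [0.6235, 0.0797, 0.3013]
ee_rot: [3.141, -0.0, -1.826]
force: [-0.0, -1.1, 1.1]
width: 0.0875
[0.62351433 0.0797404  0.30127549] [ 3.14097300e+00 -4.03533465e-04 -1.82648644e+00] [ 4.37218663e-01  2.56861356e-01 -1.91268375e-02 -8.86836953e-05
 -1.29554266e+00  8.77911563e-01] 0.08746013078027123 [-0.01574556 -1.0991538   1.11432244] [-0.02723197  0.02470203 -0.04167345]
```

View pics/w3.png

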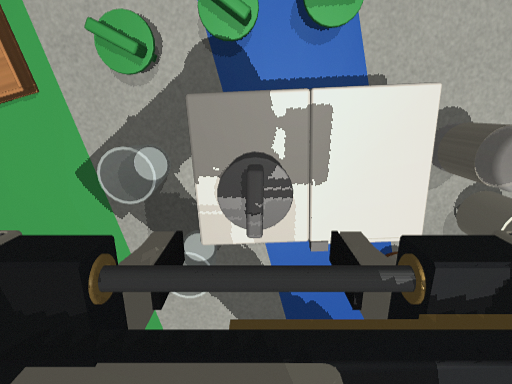

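Run:
```python
import cv2
a=cv2.imread('pics/w3.png')[140:250,190:330]; cv2.imwrite('pics/w3z.png',cv2.resize(a,None,fx=5,fy=5,interpolation=cv2.INTER_CUBIC))
```

```text
(no output)
```

View pics/w3z.png

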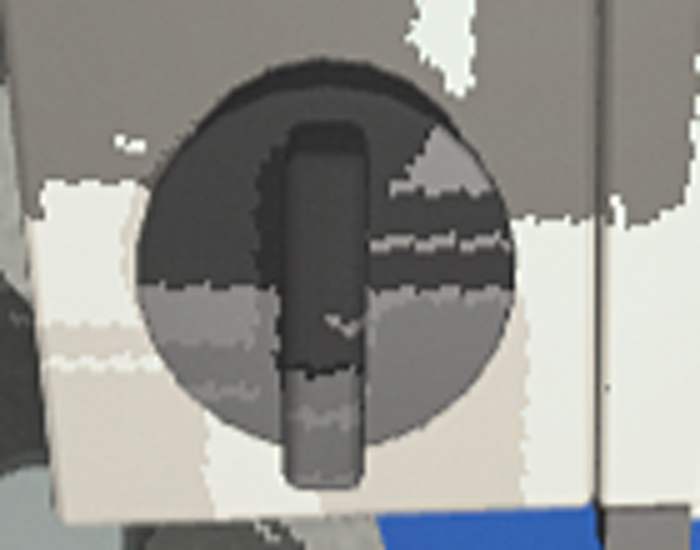

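Run:
```python
from look import *;from geo import *
from scipy.spatial.transform import Rotation as R
w=grab_frame('wrist');s=monitor.get_state()
Rt=R.from_euler('xyz',s['ee_rot']).as_matrix();H=w['hand_eye']
Rc=Rt@H[:3,:3];c=Rt@H[:3,3]+s['eef_pos']
def f(x,y,z):
    d=Rc@np.linalg.inv(w['K'])@np.array([(x+.5)/5-.5+190,(y+.5)/5-.5+140,1]);return c+d*(z-c[2])/d[2]
print('disc',f(326,267,.175));a,b=f(327,150,.207),f(322,488,.207);print('bar',a,b,(a+b)/2,np.arctan2(*(a-b)[1::-1]))
```

```text
disc [0.62800359 0.08170166 0.175     ]
bar [0.6554584  0.07415007 0.207     ] [0.59896002 0.08977588 0.207     ] [0.62720921 0.08196297 0.207     ] -0.26982599959243164
```

```bash
python3 -m jog '[[[0.0025,0.0015,-0.03,0,0,-0.007,1],[0,0,-0.03,0,0,0,1],[0,0,-0.02,0,0,0,1],[0,0,-0.012,0,0,0,1],[0,0,-0.005,0,0,0,1],[0,0,0,0,0,0,1]]]' 30; python3 -m jog '[[[0,0,0,0,0,0,0],[0,0,0,0,0,0,0],[0,0,0,0,0,0,0],[0,0,0,0,0,0,0],[0,0,0,0,0,0,0]]]' 30
python3 - <<'E'
from look import *
s=monitor.get_state();print(s['force'],s['moment'],s['width'],s['ee_rot'])
E
```

```text
t: 7.75
eef_pos: [0.6264, 0.0827, 0.2051]
ee_rot: [-3.141, 0.0, -1.831]
force: [0.0, -0.5, -0.3]
width: 0.0877
t: 8.38
eef_pos: [0.6263, 0.0825, 0.2046]
ee_rot: [-3.142, 0.0, -1.832]
force: [-1.0, 0.2, 0.3]
width: 0.0439
[-1.00635334  0.17358595  0.26341893] [ 0.02291648  0.08776701 -0.00058411] 0.04392085765449136 [-3.14155940e+00  1.52272793e-05 -1.83164619e+00]
```

```bash
python3 -m jog '[[[0,0,0,0,0,0,0],[0,0,0,0,0,0,0],[0,0,0,0,0,0,0],[0,0,0,0,0,0,0],[0,0,0,0,0,0,0],[0,0,0,0,0,0,0]]]' 30
python3 - <<'E'
from look import *
s=monitor.get_state();print(s['force'],s['moment'],s['width'],s['ee_rot'])
E
```

```text
t: 9.12
eef_pos: [0.6263, 0.0824, 0.2046]
ee_rot: [3.142, -0.0, -1.832]
force: [-0.2, -0.7, 0.7]
width: 0.0137
[-0.17554477 -0.65710606  0.66217578] [-0.3747792   0.04356815  0.02470532] 0.013662769920989339 [ 3.14152111e+00 -1.59999743e-04 -1.83160137e+00]
```

Gripped, with a width of 13.7 mm against the 14 mm bar. I'll try counterclockwise gently first.

```bash
cat > st.py <<'E'
from look import *
s=monitor.get_state();print(s['t'],'F',s['force'].round(1),'M',s['moment'].round(2),'w',round(s['width'],4),'yaw',s['ee_rot'].round(3),s['eef_pos'].round(4))
E
for i in 1 2 3 4; do [ $i = 1 ] && true; done
python3 -m jog '[[[0,0,0,0,0,0.04,0],[0,0,0,0,0,0.04,0],[0,0,0,0,0,0.04,0]]]' >/dev/null; python3 st.py
python3 -m jog '[[[0,0,0,0,0,0.04,0],[0,0,0,0,0,0.03,0]]]' >/dev/null; python3 st.py
```

```text
9.5 F [-0.4 -0.3  0.2] M [-0.08  0.06 -0.04] w 0.0136 yaw [-3.142  0.    -1.71 ] [0.6263 0.0827 0.2045]
9.75 F [-0.5  0.7 -0.1] M [-0.    0.   -0.05] w 0.0137 yaw [ 3.142  0.    -1.64 ] [0.6263 0.0826 0.2045]
```

```bash
python3 -m jog '[[[0,0,0,0,0,0.03,0],[0,0,0,0,0,0.02,0]]]' >/dev/null; python3 st.py
python3 -m jog '[[[0,0,0,0,0,0.025,0],[0,0,0,0,0,0.025,0]]]' >/dev/null; python3 st.py
```

```text
10.0 F [ 0.3 -0.2 -0.2] M [-0.03  0.01 -0.01] w 0.0139 yaw [-3.142  0.    -1.59 ] [0.6263 0.0826 0.2045]
10.25 F [ 0.5 -2.3 -0.1] M [-0.96 -0.19 -0.1 ] w 0.0138 yaw [ 3.142 -0.    -1.54 ] [0.6263 0.0822 0.2046]
```

```bash
python3 -m jog '[[[0,0,0,0,0,0.025,0],[0,0,0,0,0,0.02,0]]]' >/dev/null; python3 st.py
```

```text
10.5 F [ 2.  -4.1  0.8] M [-2.5  -0.34 -0.24] w 0.014 yaw [ 3.141e+00 -1.000e-03 -1.495e+00] [0.6263 0.0817 0.2047]
```

```bash
python3 -m jog '[[[0,0,0,0,0,0.02,0]]]' >/dev/null; python3 st.py
python3 -m jog '[[[0,0,0,0,0,0.0,0]]]' >/dev/null; python3 st.py;  python3 - <<'E'
from look import *
w=save('wrist','w4.png')
cv2.imwrite('pics/w4z.png',cv2.resize(w['pixels'][100:300,150:370,::-1],None,fx=3,fy=3,interpolation=cv2.INTER_CUBIC))
E
```

```text
10.625 F [ 1.  -6.5  0.4] M [-2.72 -0.45 -0.3 ] w 0.014 yaw [ 3.141e+00 -1.000e-03 -1.476e+00] [0.6263 0.0814 0.2047]
10.75 F [ 1.  -5.9  0.8] M [-2.59 -0.35 -0.24] w 0.0136 yaw [ 3.141e+00 -1.000e-03 -1.476e+00] [0.6262 0.0814 0.2047]
```

View pics/w4z.png

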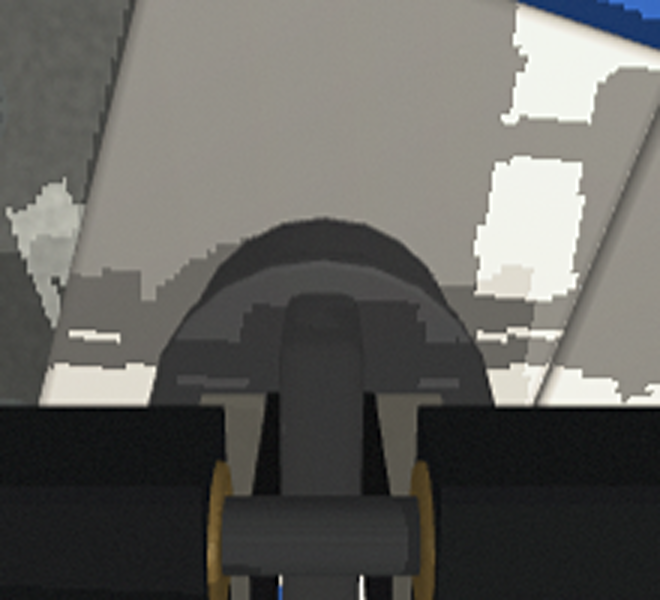

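Resistance has built up since about 0.27 rad of turn, which fits the stop, so I won't force it. I'll turn the other way.

```bash
python3 -m jog '[[[0,0,0,0,0,-0.06,0],[0,0,0,0,0,-0.08,0],[0,0,0,0,0,-0.08,0],[0,0,0,0,0,-0.08,0],[0,0,0,0,0,-0.06,0]]]' >/dev/null; python3 st.py
python3 -m jog '[[[0,0,0,0,0,-0.06,0],[0,0,0,0,0,-0.06,0]]]' >/dev/null; python3 st.py
python3 -m jog '[[[0,0,0,0,0,-0.05,0],[0,0,0,0,0,-0.05,0]]]' >/dev/null; python3 st.py
```

```text
11.425 F [-0.3 -1.4  0.4] M [-0.52  0.13  0.02] w 0.0138 yaw [ 3.141  0.    -1.838] [0.6262 0.0827 0.2046]
11.675 F [-2.1 -1.8  0.7] M [-0.49  0.44  0.03] w 0.0136 yaw [ 3.141  0.    -1.958] [0.626  0.0827 0.2046]
11.925 F [-1.4 -1.5  0.5] M [-0.51  0.53  0.09] w 0.014 yaw [ 3.141 -0.    -2.057] [0.6259 0.0827 0.2046]
```

```bash
python3 -m jog '[[[0,0,0,0,0,-0.05,0],[0,0,0,0,0,-0.05,0]]]' >/dev/null; python3 st.py
python3 -m jog '[[[0,0,0,0,0,-0.05,0],[0,0,0,0,0,-0.05,0]]]' >/dev/null; python3 st.py
```

```text
12.175 F [-2.3 -1.2  0.7] M [-0.5   0.58  0.07] w 0.0137 yaw [ 3.141 -0.    -2.157] [0.6259 0.0826 0.2046]
12.425 F [-1.  -1.3  1.9] M [-0.52  0.66  0.11] w 0.0138 yaw [ 3.141 -0.    -2.257] [0.6258 0.0826 0.2046]
```

```bash
python3 -m jog '[[[0,0,0,0,0,-0.06,0],[0,0,0,0,0,-0.06,0]]]' >/dev/null; python3 st.py
python3 -m jog '[[[0,0,0,0,0,-0.06,0],[0,0,0,0,0,-0.06,0]]]' >/dev/null; python3 st.py
```

```text
12.675 F [-1.6 -1.4  0.5] M [-0.52  0.71  0.1 ] w 0.0135 yaw [ 3.141e+00 -1.000e-03 -2.378e+00] [0.6258 0.0826 0.2045]
12.925 F [-2.5 -2.3  1.8] M [-0.51  0.72  0.13] w 0.0138 yaw [ 3.141e+00 -1.000e-03 -2.498e+00] [0.6258 0.0826 0.2046]
```

No stop past 0.7 rad, so clockwise is the releasing direction. I'll continue to about 2 rad.

```bash
for i in 1 2 3; do python3 -m jog '[[[0,0,0,0,0,-0.08,0],[0,0,0,0,0,-0.08,0]]]' >/dev/null; python3 st.py;done
```

```text
13.175 F [-2.9 -1.8  0.8] M [-0.55  0.79  0.12] w 0.0138 yaw [ 3.141e+00 -1.000e-03 -2.658e+00] [0.6257 0.0825 0.2046]
13.425 F [-3.  -1.5  1.1] M [-0.53  0.78  0.12] w 0.0137 yaw [ 3.141e+00 -1.000e-03 -2.818e+00] [0.6257 0.0825 0.2045]
13.675 F [-2.7 -1.4  1.5] M [-0.5   0.78  0.13] w 0.0141 yaw [ 3.141e+00 -1.000e-03 -2.978e+00] [0.6257 0.0825 0.2046]
```

```bash
for i in 1 2 3; do python3 -m jog '[[[0,0,0,0,0,-0.08,0],[0,0,0,0,0,-0.08,0]]]' >/dev/null; python3 st.py;done
```

```text
13.925 F [-2.9 -1.3  1.5] M [-0.49  0.71  0.09] w 0.0135 yaw [-3.142e+00 -1.000e-03 -3.138e+00] [0.6257 0.0825 0.2046]
14.175 F [-2.4 -1.8  1.3] M [-0.51  0.76  0.08] w 0.0137 yaw [-3.141e+00 -1.000e-03  2.985e+00] [0.6257 0.0825 0.2046]
14.425 F [-1.5 -2.   1.4] M [-0.42  0.63  0.07] w 0.0137 yaw [-3.141e+00 -1.000e-03  2.825e+00] [0.6258 0.0825 0.2046]
```

```bash
for i in 1 2 3; do python3 -m jog '[[[0,0,0,0,0,-0.06,0],[0,0,0,0,0,-0.06,0]]]' >/dev/null; python3 st.py;done
python3 -m jog '[[[0,0,0.003,0,0,0,0],[0,0,0.003,0,0,0,0]]]' >/dev/null; python3 st.py
```

```text
14.675 F [-2.8 -1.9  1.1] M [-0.44  0.67  0.1 ] w 0.0136 yaw [-3.141e+00 -1.000e-03  2.705e+00] [0.6258 0.0826 0.2046]
14.925 F [ 1.2 -2.6 -0.3] M [-0.97 -0.51  0.31] w 0.0134 yaw [ 3.142 -0.     2.586] [0.6262 0.0826 0.2046]
15.175 F [-0.1 -1.1  0.4] M [-0.09 -0.56  0.85] w 0.0146 yaw [3.141 0.    2.467] [0.6264 0.0827 0.2046]
15.425 F [  4.1  -0.1 -11.8] M [ 0.   -1.62  0.76] w 0.0147 yaw [-3.141e+00 -1.000e-03  2.468e+00] [0.6261 0.0828 0.2094]
```

Mz rose near 1.9 rad, and the lift met 12 N. I'll ease down, relieve the twist and look.

```bash
python3 -m jog '[[[0,0,-0.003,0,0,0.03,0],[0,0,-0.003,0,0,0.05,0]]]' >/dev/null; python3 st.py
python3 -m jog '[[[0,0,0,0,0,0.0,0]]]' >/dev/null; python3 st.py
python3 - <<'E'
from look import *
w=save('wrist','w5.png')
cv2.imwrite('pics/w5z.png',cv2.resize(w['pixels'][100:300,150:370,::-1],None,fx=3,fy=3,interpolation=cv2.INTER_CUBIC))
a=save('scene','sc5.png')['pixels'][120:220,210:343,::-1]; cv2.imwrite('pics/sc5z.png',cv2.resize(a,None,fx=5,fy=5,interpolation=cv2.INTER_CUBIC))
E
```

```text
15.675 F [-1.  -0.2  0.6] M [-0.14  0.17  0.13] w 0.0137 yaw [3.14e+00 1.00e-03 2.55e+00] [0.6266 0.0826 0.2063]
15.8 F [ 1.1 -0.6 -1.9] M [-0.06 -0.33  0.25] w 0.0141 yaw [3.141 0.    2.547] [0.6264 0.0826 0.2052]
```

View pics/w5z.png

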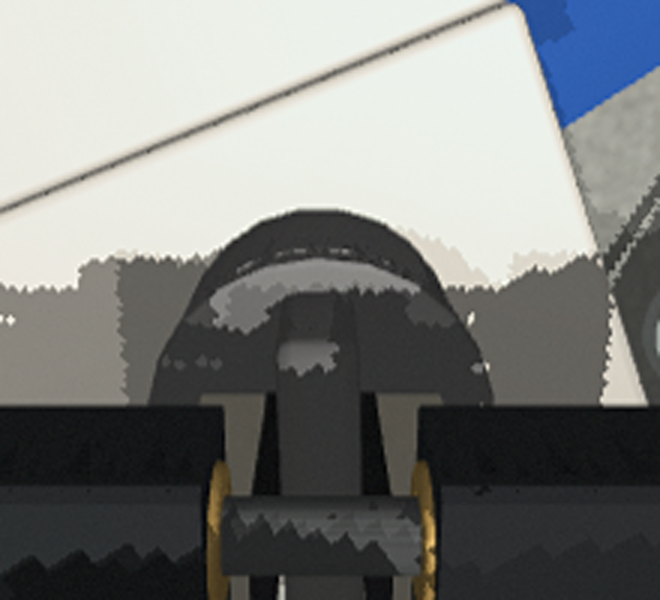

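View pics/sc5z.png

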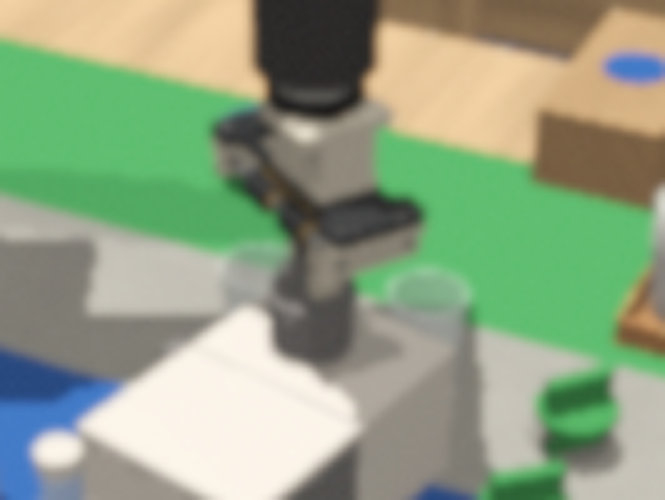

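```bash
python3 -m jog '[[[0,0,0,0,0,0.03,0],[0,0,0,0,0,0,0]]]' >/dev/null; python3 st.py
python3 -m jog '[[[0,0,0.003,0,0,0.0,0],[0,0,0.0,0,0,0.0,0]]]' >/dev/null; python3 st.py
```

```text
16.15 F [ 0.1 -0.3 -1.7] M [ 0.03 -0.42  0.04] w 0.0141 yaw [3.141 0.    2.577] [0.6264 0.0826 0.2047]
16.4 F [ 0.7  0.3 -0.9] M [ 0.17 -0.44  0.09] w 0.014 yaw [3.141 0.    2.576] [0.6264 0.0826 0.2078]
```

```bash
for i in 1 2 3; do python3 -m jog '[[[0,0,0.003,0,0,0.0,0],[0,0,0.003,0,0,0,0]]]' >/dev/null; python3 st.py;done
```

```text
16.65 F [-0.5 -0.4 -1. ] M [ 0.05 -0.01 -0.02] w 0.0138 yaw [-3.142 -0.     2.577] [0.6263 0.0826 0.2137]
16.9 F [-0.9  0.2 -1.3] M [ 0.08 -0.1  -0.  ] w 0.0137 yaw [-3.141 -0.     2.576] [0.626  0.0825 0.2197]
17.15 F [ 0.2 -1.7 -2.1] M [ 0.12 -0.09  0.04] w 0.0142 yaw [-3.142 -0.     2.577] [0.6262 0.0825 0.2258]
```

Lifting freely with only the cap's weight on the wrist. I'll go on up, well clear.

```bash
python3 -m jog '[[[0,0,0.006,0,0,0.0,0],[0,0,0.006,0,0,0,0],[0,0,0.006,0,0,0,0],[0,0,0.006,0,0,0,0]]]' >/dev/null; python3 st.py
python3 -m jog '[[[0,0,0.01,0,0,0.0,0],[0,0,0.015,0,0,0,0],[0,0,0.015,0,0,0,0],[0,0,0.015,0,0,0,0],[0,0,0.015,0,0,0,0],[0,0,0.015,0,0,0,0],[0,0,0.015,0,0,0,0],[0,0,0.01,0,0,0,0],[0,0,0.005,0,0,0,0],[0,0,0,0,0,0,0],[0,0,0,0,0,0,0]]]' >/dev/null; python3 st.py
python3 - <<'E'
from look import *
a=save('top','top6.png')['pixels'][60:250,50:360,::-1]; cv2.imwrite('pics/top6z.png',cv2.resize(a,None,fx=2.5,fy=2.5,interpolation=cv2.INTER_CUBIC))
a=save('scene','sc6.png')['pixels'][100:280,150:400,::-1]; cv2.imwrite('pics/sc6z.png',cv2.resize(a,None,fx=3,fy=3,interpolation=cv2.INTER_CUBIC))
save('wrist','w6.png')
E
```

```text
17.65 F [ 0.1  0.3 -1.7] M [ 0.07 -0.15 -0.01] w 0.0137 yaw [3.141 0.    2.577] [0.6263 0.0825 0.2501]
19.025 F [ 0.8  0.3 -1.5] M [ 0.07 -0.1   0.01] w 0.0135 yaw [-3.141e+00 -1.000e-03  2.577e+00] [0.6261 0.0825 0.3639]
```

View pics/sc6z.png

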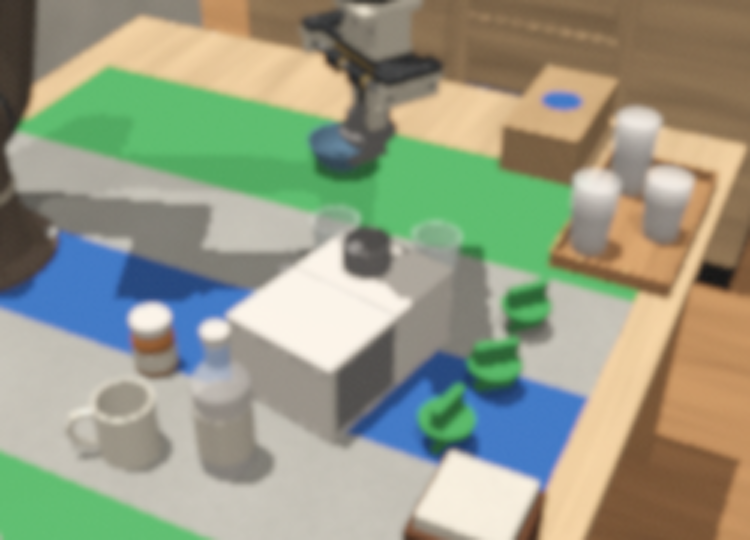

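View pics/top6z.png

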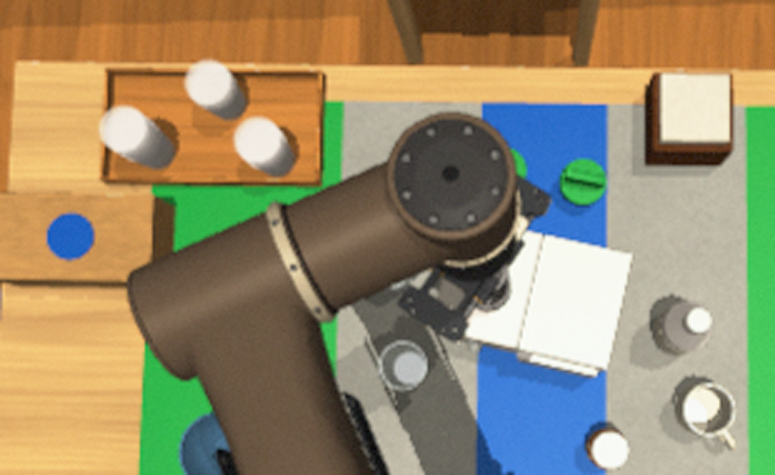

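View pics/w6.png

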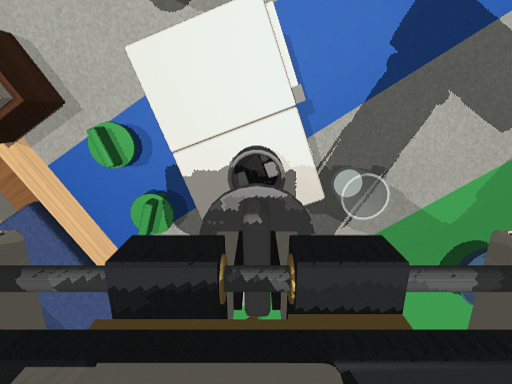

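The cap is held upright about 0.16 m above the open neck, at (255,170) in the wrist view. The door strip is shut and nothing else has moved, so I'll hand in.

```bash
python3 -c "
from station import job_done;print(job_done())"; python3 st.py
```

```text
the job is handed in; nothing more can be done
None
the job is handed in; nothing more can be done
```

The filter door is shut and the filler cap is off, held upright in the gripper about 0.16 m above its neck. I handed the job in at about 19 s, but no verdict was reported.

- **Door:** I pushed it shut with the closed fingers. The catch resisted with about 8 N and let go. The push then met a solid stop, at about 22 N along x, within a millimetre of where the shut door's face should be. Later pictures show the door still shut.
- **Cap:** I gripped the bar at 30 N and tried counterclockwise first. Resistance built up from about 0.27 rad, so I stopped and turned it clockwise.
    - **Far stop:** Clockwise ran free to about 1.9 rad from the unit's x, where the cap met an unexpected far stop. I overran it by about 0.15 rad (moment about 0.85 N m), and the bar slipped slightly in the jaws.
    - **Lift:** The first lift, made while the cap was still twisted against that stop, met about 12 N. I lowered it and took the twist off. It then lifted with only about 1.5 N on the wrist, the cap's own weight.
- **Last checks:** The jaws read 13.5 mm on the 14 mm bar, so the cap was held. The wrist camera showed the open neck below it. The tumblers, bottle, mug, jar and bowl looked standing and unmoved. I did not look at the spoon again, but the arm never went near it.
- **Disagreement:** The top and wrist cameras placed the cap about 4 mm apart. I gripped between the two.

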